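Offer up the hinged source cover to its hinge block

TASK

Take the small metal cover that has a hinge knuckle (not the blank one without) by its handle, pass its knuckle end in under the guard bar of the hinge block, and bring its knuckle between the block's two knuckles so that the three holes line up and a colleague can push the hinge pin through. Finish while holding it there, level and handle up, carried by the gripper and not pressed against the block; leave the other things on the bench where they are.

Things in the scene. Friction and masses are not known exactly. Their poses are not given: they have to be found in the camera images.
- cover: Loose flat cover, 0.15 to 0.31 kg, lying on the bench: aluminium plate 110 (x) by 70 (y) by 6 mm. Origin: centre of its underside; z up. Over the origin stands a black handle block 24 by 24 mm, from 6 to 46 mm above the underside. From the +x edge a tongue 26 mm wide, 6 mm thick, carries the hinge knuckle. Centre of mass about 10 mm to +x of the origin.
- cover_knuckle (a point): Centre of the cover's steel knuckle: a tube of outer diameter 20 mm, bore 12 mm, 28 mm long along the cover's y. It lies at x = 85, y = 0, z = 10 mm in the cover's frame; axes as the cover's.
- cover_edge (a point): Middle of the cover plate's +x edge, on its top face: x = 55, y = 0, z = 6 mm in the cover's frame; axes as the cover's.
- jamb: Fixed grey hinge block, 150 mm wide (y), 85 mm high, reaching back to x = 72 mm. Origin on the bench straight below the middle of the hinge axis; z up, x points into the block, away from the side from which the cover comes. A base plate 12 mm high reaches forward to x = -43 mm. The hinge pin waits in the -y knuckle, its head out to y = -66 mm.
- jamb_bar (a point): Middle of the steel guard bar: diameter 10 mm, along y, 30 mm in front of the hinge axis and 105 mm above the bench (underside 100), on two 10 mm posts at y = -60 and +60 mm. Beneath it a sill, 104 mm wide and 16 mm deep, has its top 40 mm above the bench. The cover's knuckle end goes in through this window. Axes as the jamb's.
- jamb_axis (a point): Middle of the hinge axis (along y), 75 mm above the jamb's origin, axes as the jamb's. Two fixed steel knuckles, outer diameter 20, bore 12 mm, from 17 to 39 mm either side, leave a 34 mm gap; behind it is a steel face at x = 11.5 mm. The cover's knuckle centre belongs at this point, y axes parallel, cover's x along jamb's x.
- blank: Loose blank cover: the same plate and handle but without tongue and knuckle; not to be used. Origin: centre of its underside.
- spare_pin: Loose spare hinge pin lying on the bench, 63 mm long, heads 14 mm; leave alone. Origin on its underside, near one head.
- screwdriver: Loose screwdriver, 190 mm long along its x; leave alone.
- jar: Loose amber jar, diameter 44, 50 mm high; leave alone. Origin: centre of its underside.
- beaker: Loose glass beaker, diameter 68, 80 mm high; leave alone. Origin: centre of its underside.
Mind the look-alikes: they are no part of the job. What is shaped like the jamb but brown or purple is not meant. Leave any green look-alike of the cover alone.

How it is judged:
By the outcome, as a careful person would: the job done as asked, in the order asked, and still so for the second after the job is handed in, while the arm keeps its last pose, push and grip.
It also fails if it takes over 42 s, if anything falls off the work surface, if the arm or the gripper's body presses on something with over 40 N, if the wrist force passes 120 N, or if a joint passes its speed limit or range.

ROBOT

A 6-joint arm with a two-finger parallel gripper is mounted at the origin on the work surface. World frame = base frame: x ahead of the robot, y to its left, z up, the work surface at z = 0. Lengths are in m, angles in rad, forces in N, time in s.
With the tool pointing down it reaches from about 0.25 to 0.725 m from the base axis. Payload 4 kg.
Tool frame: the origin (TCP) lies on the centre line of the jaws, within the pads' length; the fingertips stand 17 mm ahead of it and the grasp point (between the pads) lies 2 mm behind it; z points along the fingers, y is the line along which they close (so a half turn about z gives the same grasp; the last joint's range is limited). The gripper opens to 85 mm and grips with 20 to 120 N. Pads are 22 mm wide; open, the fingers measure 114 mm over their backs; the gripper's body (76 mm by 85 mm) begins 54 mm behind the grasp point. The pads swing forward as they close: fully open they stand 13 mm farther back than shut.
Start: joints at [-1.314, 0.241, 0.005, 1.335, 0, 1.571], TCP at [0.127, -0.484, 0.248] pointing down, gripper open.
Joint ranges: [-2.72, 2.72], [-1.05, 1.87], [-1.09, 1.28], [-1.99, 2.15], [-1.42, 1.44], [-3.14, 3.14]. Speed limits (rad/s): [2.79, 2.79, 3.14, 3.14, 3.14, 3.14].

INTERFACE

Orientations are given as a unit quaternion [x, y, z, w].
In Python, from workcell import bot, camera, get_calibration gives the robot as it stands.
- The arm moves only by the tool apply_moves, never from a script. Its argument "steps" is a list of rows, each a list of 3 entries, a list of its own where there are three numbers: the shift along the tool's x, y, z as a fraction of full scale, then the turn, a rotation vector about the tool's x, y, z as a fraction of full scale, then the opening, from 0 (shut) to 1 (fully open). A call has exactly 8 rows; each row shifts and turns the commanded pose from where the row before left it, along the tool's axes as they then stand; what a row does not reach is not made up. Full scale, the value 1, is 20 cm for a shift and pi rad for a turn. A row lasts 1/12 s, in which the tool goes at most 41.7 mm and 7.16 degrees, less where a joint would pass 70% of its speed; a pose out of reach is approached as far as the arm can. A call with a number of a shift or a turn outside -1 to 1 is refused whole. A call with a gripper value outside its range is refused whole. The fingers move at their own pace and stop on an object; the grip force is fixed at half the most. Time passes only in rows, so rows that do not move let the fingers close, or fill a call up. It gives the time, the measured TCP pose, the force, the opening and the grip force at its end, in the units of the state.
- bot.get_obs(): the state, without advancing time (a new reading comes with each control period).
- camera(name): name is "scene" or "top"; returns (picture, depth): 420x560x3 uint8, red, green, blue; 420x560 float32, m along the optical axis (not along the pixel's ray), 0 where there is no reading.
- get_calibration(name): a dict with "fov_y" (degrees; the focal length in pixels is half the picture's height over the tangent of half this angle, whatever the lens; pixels are square), "cx", "cy" (the principal point, pixels), "rvec" (rotation vector, rad) and "tvec" (3), from world to camera coordinates, as OpenCV has them. Camera axes: x right, y down, z forward; pixel columns grow to the right and rows downward; lengths in m; the calibration is good to about 2 mm. A picture is of the moment at which its call begins. get_calibration takes no time and is no camera call.
- bot.job_done(): hands the job in; it is judged then, once.
The state is a dict: "clock": time; "joint_pos": joint angles; "joint_vel": joint speeds; "tau": joint torques, N m; "eef_pos": TCP position; "tool_rot": TCP orientation; "ft_force": force on the tool from outside, world axes, zero at the start; "ft_torque": the same for the moment, N m; "grip_width": finger opening in m; "grasp_force": force on a finger pad.
Only numpy, scipy, OpenCV 4.12 (cv2) and the standard library are available. Lean on these libraries where they do the work, as an engineer would, in place of code of your own. Each camera call takes 0.05 s, during which the arm holds its last target. There are 200 camera calls.

## Working session

There is one attempt and no reset: what is moved stays moved. The work goes in short steps, Python scripts to look and compute and a tool call to move; the robot and the scene stay as the last step left them, time stands still between calls to the robot, and variables do not carry over. Pictures are saved under pics/ and viewed, at most 10 in all, crops included, and the job is handed in when it is done.

Besides the shell and the picture viewer there is one more tool, called in YAML: its name, and indented under it one key for each argument. apply_moves: Moves the arm, as the interface text tells. Its arguments: {"type":"object","properties":{"steps":{"type":"array"}},"required":["steps"]}

```bash
mkdir -p pics; ls
cat > h.py <<'E'
import numpy as np, cv2
from workcell import bot, camera, get_calibration
from scipy.spatial.transform import Rotation as R
def cal(n):
    c=get_calibration(n); f=210/np.tan(np.radians(c["fov_y"])/2)
    return c,f,R.from_rotvec(np.ravel(c["rvec"])).as_matrix(),np.ravel(c["tvec"])
def cloud(n,d):
    c,f,M,t=cal(n); v,u=np.mgrid[:d.shape[0],:d.shape[1]]
    P=np.stack([(u-c["cx"])/f*d,(v-c["cy"])/f*d,d],-1)
    return (P-t)@M
def onplane(n,uv,z):
    c,f,M,t=cal(n); uv=np.atleast_2d(uv).astype(float)
    r=np.c_[(uv[:,0]-c["cx"])/f,(uv[:,1]-c["cy"])/f,np.ones(len(uv))]@M
    o=-t@M
    return o+r*((z-o[2])/r[:,2])[:,None]
def proj(n,P):
    c,f,M,t=cal(n); q=np.atleast_2d(P)@M.T+t
    return np.c_[q[:,0]/q[:,2]*f+c["cx"],q[:,1]/q[:,2]*f+c["cy"]]
E
python3 - <<'E'
from h import *
for n in("scene","top"):
    p,d=camera(n); np.savez(f"{n}0.npz",p=p,d=d); cv2.imwrite(f"pics/{n}0.png",p[:,:,::-1]); print(get_calibration(n),(d>0).mean())
E
```

```text
pics
{'fov_y': 52.217096433237614, 'cx': 280.46662154749686, 'cy': 206.64349686992142, 'rvec': array([ 2.47980589,  0.76335639, -0.20317066]), 'tvec': array([-0.43695074, -0.15429812,  1.29420674])} 0.9959353741496598
{'fov_y': 54.47991864204036, 'cx': 277.3913671603473, 'cy': 204.42581070221812, 'rvec': array([ 2.13006206, -2.15883187,  0.12714769]), 'tvec': array([0.04859558, 0.50149735, 1.13982516])} 0.9961904761904762
```

View pics/top0.png

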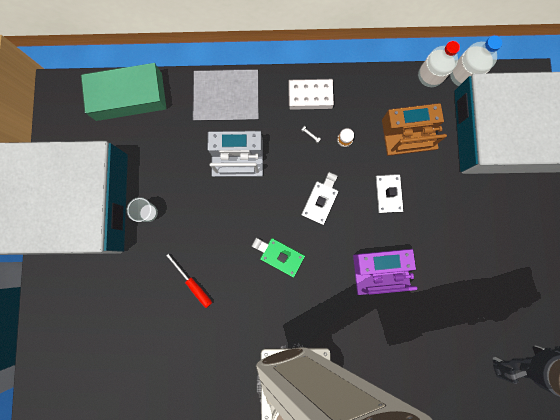

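View pics/scene0.png

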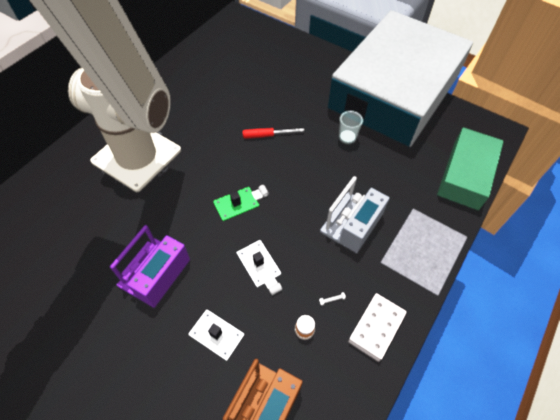

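The cover with a knuckle is the silver plate at top (320,198), knuckle at (331,177). The blank is at (390,193), and the green look-alike at (283,257). The grey jamb is at (236,153); the brown one at (414,130) and the purple one at (386,270) are decoys. Next I'll measure both targets and take a confirming crop.

Run:
```python
from h import *
T=np.load("top0.npz");S=np.load("scene0.npz")
tiles=[]
for n,I,boxes in(("top",T,[(285,150,420,240),(200,115,275,185)]),("scene",S,[(180,230,300,360),(310,165,400,255)])):
    for (a,b,c,d) in boxes: tiles.append(cv2.resize(I["p"][b:d,a:c,::-1],(400,300),interpolation=cv2.INTER_CUBIC))
cv2.imwrite("pics/crop0.png",np.vstack([np.hstack(tiles[:2]),np.hstack(tiles[2:])]))
# plate by colour
for n,I,(a,b,c,d) in(("top",T,(295,165,345,230)),("scene",S,(230,232,292,300))):
    g=I["p"].astype(int); m=((g.min(-1)>120)).astype(np.uint8); k=np.zeros_like(m);k[b:d,a:c]=m[b:d,a:c]
    cs,_=cv2.findContours(k,cv2.RETR_EXTERNAL,cv2.CHAIN_APPROX_NONE); cc=max(cs,key=cv2.contourArea)[:,0]
    P=onplane(n,cc,0.006)[:,:2]
    full=np.zeros_like(m); cv2.drawContours(full,[cc.reshape(-1,1,2)],-1,1,-1)
    op=cv2.morphologyEx(full,cv2.MORPH_OPEN,np.ones((13,13),np.uint8)) if n=="x" else full
    r=cv2.minAreaRect((P*1000).astype(np.float32)); print(n,"rect whole",r)
    hz=cloud(n,I["d"]); hm=(hz[...,2]>.036)&(hz[...,2]<.056)&(k*0==0); z=np.zeros_like(hm); z[b:d,a:c]=hm[b:d,a:c]; hm=z&(g.max(-1)<100)
    v,u=np.nonzero(hm); print("handle top n",len(u),onplane(n,[[u.mean(),v.mean()]],.046), hz[hm].mean(0))
    C=hz; pm=full.astype(bool)&(abs(C[...,2]-.006)<.006); print("plate z",np.median(C[full>0][:,2]))
    # the jamb
for n,I,(a,b,c,d) in(("top",T,(200,120,275,185)),("scene",S,(310,165,400,255))):
    C=cloud(n,I["d"])[b:d,a:c].reshape(-1,3); print(n,"jamb z hist",np.histogram(C[:,2],np.arange(-.01,.13,.01))[0])
    q=C[abs(C[:,2]-.085)<.004]; r=cv2.minAreaRect((q[:,:2]*1000).astype(np.float32)); print("top face",r,cv2.boxPoints(r).round(1).tolist())
    q=C[(C[:,2]>.097)&(C[:,2]<.112)]; print("bar",len(q),cv2.minAreaRect((q[:,:2]*1000).astype(np.float32)),q.mean(0))
```

```text
top rect whole ((528.0731201171875, -90.615234375), (71.35787963867188, 151.4755401611328), 64.61039733886719)
handle top n 66 [[ 0.50850662 -0.0811096   0.046     ]] [ 0.50853317 -0.08112306  0.04581668]
plate z 0.007182429188656432
scene rect whole ((527.467529296875, -87.42506408691406), (74.92874908447266, 151.5265350341797), 64.62545776367188)
handle top n 64 [[ 0.514076   -0.08395581  0.046     ]] [ 0.51377823 -0.08359282  0.04503532]
plate z 0.006327621841387908
top jamb z hist [1094 1484  431   51  128  139   41   54  108 1127   47  101   52    0]
top face ((653.61572265625, 161.82884216308594), (147.99111938476562, 107.24490356445312), 89.10487365722656) [[598.7999877929688, 88.69999694824219], [706.0999755859375, 87.0], [708.4000244140625, 235.0], [601.2000122070312, 236.6999969482422]]
bar 143 ((604.9553833007812, 160.96864318847656), (126.27743530273438, 9.458050727844238), 89.81439971923828) [0.60485041 0.16360887 0.1084819 ]
scene jamb z hist [2599 2912  358   95  178  168   79   88  147 1250   31  126   41    0]
top face ((657.1300048828125, 164.08792114257812), (152.6548309326172, 104.40886688232422), 89.327880859375) [[604.0, 88.4000015258789], [708.4000244140625, 87.19999694824219], [710.2000122070312, 239.8000030517578], [605.7999877929688, 241.0]]
bar 163 ((608.1306762695312, 162.30055236816406), (127.0845718383789, 10.759812355041504), 89.96549987792969) [0.60846245 0.15774284 0.10812377]
```

View pics/crop0.png

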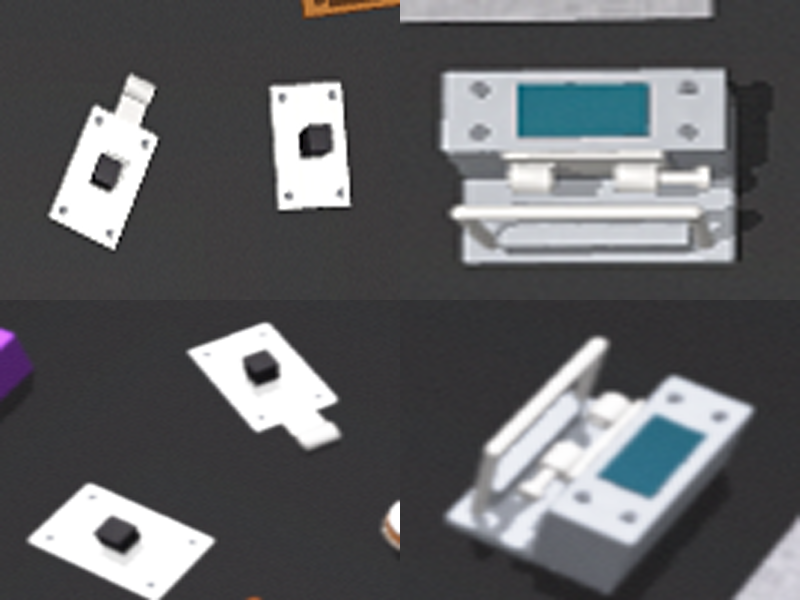

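The crop confirms it: the plate at upper left has a tongue and knuckle, and the one at right is the blank. Next I'll plan the reach.

```bash
cat >> h.py <<'E'
def go(p,yaw,axis="x"):
    """tool-axes fractions from measured pose to p, tool down, tool y-axis along world heading yaw (mod pi)"""
    o=bot.get_obs(); A=R.from_quat(o["tool_rot"])
    print("clock",o["clock"],"pos",o["eef_pos"].round(4) if hasattr(o["eef_pos"],"round") else o["eef_pos"],"F",np.round(o["ft_force"],1),"grip",o["grip_width"],o["grasp_force"],"q6",round(o["joint_pos"][5],3))
    print("tool axes\n",A.as_matrix().round(3))
    for s in(0,np.pi):
        y=np.array([np.cos(yaw+s),np.sin(yaw+s),0]); z=np.array([0,0,-1.]); x=np.cross(y,z)
        B=R.from_matrix(np.c_[x,y,z]); rv=(A.inv()*B).as_rotvec()
        print("turn frac",(rv/np.pi).round(4),"deg",np.degrees(rv).round(2))
    print("shift frac now-axes",(A.inv().apply(np.array(p)-o["eef_pos"])/.2).round(4),"mm",((np.array(p)-o["eef_pos"])*1000).round(1))
E
python3 -c "
from h import *
go([.5105,-.0815,.12],np.radians(-25.4))"
```

```text
clock 0.1 pos [ 0.1269 -0.4831  0.2475] F [-0.4 -0.5 -0.2] grip 0.08547737063289122 0.0 q6 1.571
tool axes
 [[ 0.967  0.254 -0.   ]
 [ 0.254 -0.967  0.002]
 [-0.    -0.002 -1.   ]]
turn frac [-0.0006 -0.0003 -0.2771] deg [ -0.1   -0.05 -49.89]
turn frac [-3.000e-04  7.000e-04  7.229e-01] deg [-6.0000e-02  1.2000e-01  1.3011e+02]
shift frac now-axes [ 2.3653 -1.4538  0.6402] mm [ 383.6  401.6 -127.5]
```

apply_moves:
  steps:
    - [[0.1,-0.06,0.0],[0,0,0],1]
    - [[0.148,-0.09,0.02],[0,0,0],1]
    - [[0.148,-0.09,0.02],[0,0,0],1]
    - [[0.148,-0.09,0.02],[0,0,0],1]
    - [[0.148,-0.09,0.02],[0,0,0],1]
    - [[0.148,-0.09,0.02],[0,0,0],1]
    - [[0.148,-0.09,0.02],[0,0,0],1]
    - [[0.148,-0.09,0.02],[0,0,0],1]

```text
clock: 0.77
eef_pos: [0.3123, -0.2909, 0.2199]
tool_rot: [0.992, 0.128, -0.0, -0.0]
ft_force: [0.3, 0.5, -0.0]
grip_width: 0.0854
grasp_force: 0.0
```

apply_moves:
  steps:
    - [[0.148,-0.09,0.02],[0,0,0],1]
    - [[0.148,-0.09,0.02],[0,0,0],1]
    - [[0.148,-0.09,0.02],[0,0,0],1]
    - [[0.148,-0.09,0.02],[0,0,0],1]
    - [[0.148,-0.09,0.02],[0,0,0],1]
    - [[0.148,-0.09,0.02],[0,0,0],1]
    - [[0.148,-0.09,0.02],[0,0,0],1]
    - [[0.148,-0.09,0.02],[0,0,0],1]

```text
clock: 1.43
eef_pos: [0.5048, -0.0914, 0.1877]
tool_rot: [0.992, 0.128, -0.0, -0.0]
ft_force: [0.2, -0.8, -0.1]
grip_width: 0.0855
grasp_force: 0.0
```

apply_moves:
  steps:
    - [[0,0,0],[0,0,-0.0346],1]
    - [[0,0,0],[0,0,-0.0346],1]
    - [[0,0,0],[0,0,-0.0346],1]
    - [[0,0,0],[0,0,-0.0346],1]
    - [[0,0,0],[0,0,-0.0346],1]
    - [[0,0,0],[0,0,-0.0346],1]
    - [[0,0,0],[0,0,-0.0346],1]
    - [[0,0,0],[0,0,-0.0346],1]

```text
clock: 2.1
eef_pos: [0.5038, -0.0929, 0.1877]
tool_rot: [0.844, 0.536, -0.0, -0.0]
ft_force: [0.0, -0.3, 0.1]
grip_width: 0.0856
grasp_force: 0.0
```

```bash
python3 -c "
from h import *
go([.5105,-.0815,.12],np.radians(-25.4))"
```

```text
clock 2.1 pos [ 0.5038 -0.0929  0.1877] F [ 0.  -0.3  0.1] grip 0.08558533769327493 0.0 q6 1.827
tool axes
 [[ 0.425  0.905 -0.001]
 [ 0.905 -0.425  0.   ]
 [-0.    -0.001 -1.   ]]
turn frac [-0.0004  0.0001  0.0014] deg [-0.07  0.02  0.25]
turn frac [-2.000e-04 -6.000e-04 -9.986e-01] deg [-3.0000e-02 -1.1000e-01 -1.7975e+02]
shift frac now-axes [0.0661 0.0066 0.3387] mm [  6.7  11.4 -67.7]
```

apply_moves:
  steps:
    - [[0.033,0.003,0.05],[0,0,0.0014],1]
    - [[0.033,0.003,0.15],[0,0,0],1]
    - [[0,0,0.15],[0,0,0],1]
    - [[0,0,0.15],[0,0,0],1]
    - [[0,0,0.13],[0,0,0],1]
    - [[0,0,0.1],[0,0,0],1]
    - [[0,0,0.04],[0,0,0],1]
    - [[0,0,0.02],[0,0,0],1]

```text
clock: 2.77
eef_pos: [0.5093, -0.081, 0.028]
tool_rot: [0.847, 0.531, -0.002, -0.002]
ft_force: [-0.3, -0.2, 0.3]
grip_width: 0.0853
grasp_force: 0.0
```

apply_moves:
  steps:
    - [[0,0,0],[0,0,0],0.6]
    - [[0,0,0],[0,0,0],0.4]
    - [[0,0,0],[0,0,0],0.3]
    - [[0,0,0],[0,0,0],0.2]
    - [[0,0,0],[0,0,0],0]
    - [[0,0,0],[0,0,0],0]
    - [[0,0,0],[0,0,0],0]
    - [[0,0,0],[0,0,0],0]

```text
clock: 3.43
eef_pos: [0.5117, -0.0817, 0.0315]
tool_rot: [0.847, 0.532, 0.001, 0.001]
ft_force: [-0.5, -0.1, 5.9]
grip_width: 0.0232
grasp_force: 61.2
```

```bash
python3 -c "
from h import *
go([.475,.162,.095],0)
p,d=camera('top'); np.savez('top1.npz',p=p,d=d); q,e=camera('scene');np.savez('scene1.npz',p=q,d=e)
cv2.imwrite('pics/grasp.png',np.hstack([cv2.resize(p[140:260,250:390,::-1],(400,343)),cv2.resize(q[200:320,190:330,::-1],(400,343))]))"
```

```text
clock 3.4333 pos [ 0.5117 -0.0817  0.0315] F [-0.5 -0.1  5.9] grip 0.02321639760563896 61.176559925079346 q6 1.861
tool axes
 [[ 0.434  0.901  0.002]
 [ 0.901 -0.434 -0.   ]
 [ 0.001  0.002 -1.   ]]
turn frac [ 7.000e-04 -1.000e-04 -1.429e-01] deg [ 1.200e-01 -2.000e-02 -2.573e+01]
turn frac [-1.000e-04 -9.000e-04  8.571e-01] deg [-3.0000e-02 -1.7000e-01  1.5427e+02]
shift frac now-axes [ 1.0183 -0.6938 -0.3179] mm [-36.7 243.7  63.5]
```

View pics/grasp.png

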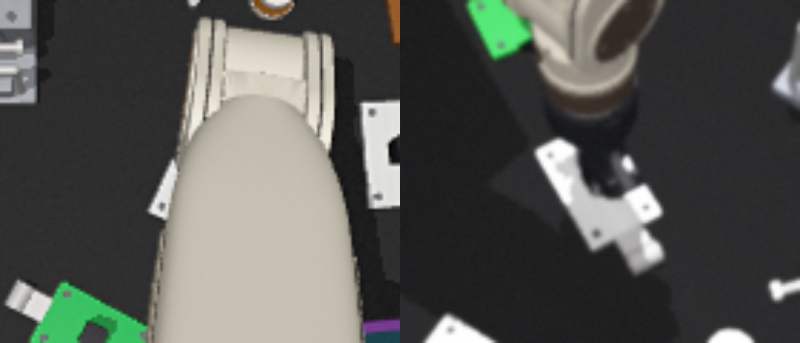

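apply_moves:
  steps:
    - [[0,0,-0.04],[0,0,0],0]
    - [[0,0,-0.08],[0,0,0],0]
    - [[0,0,-0.1],[0,0,0],0]
    - [[0,0,-0.1],[0,0,0],0]
    - [[0,0,-0.02],[0,0,-0.03],0]
    - [[0,0,0],[0,0,-0.038],0]
    - [[0,0,0],[0,0,-0.038],0]
    - [[0,0,0],[0,0,-0.037],0]

```text
clock: 4.2
eef_pos: [0.5104, -0.0816, 0.0985]
tool_rot: [0.705, 0.709, -0.0, -0.0]
ft_force: [-0.1, 0.5, -2.8]
grip_width: 0.0232
grasp_force: 60.0
```

```bash
python3 -c "
from h import *
go([.465,.162,.0965],0)"
```

```text
clock 4.2 pos [ 0.5104 -0.0816  0.0985] F [-0.1  0.5 -2.8] grip 0.023168535828485458 60.007935762405396 q6 1.406
tool axes
 [[-0.006  1.    -0.001]
 [ 1.     0.006  0.   ]
 [ 0.    -0.001 -1.   ]]
turn frac [-0.0002 -0.      0.002 ] deg [-0.04 -0.    0.35]
turn frac [ 0.00e+00 -3.00e-04 -9.98e-01] deg [ 0.0000e+00 -6.0000e-02 -1.7965e+02]
shift frac now-axes [ 1.2195 -0.2197  0.0101] mm [-45.4 243.6  -2. ]
```

apply_moves:
  steps:
    - [[0.08,-0.07,0],[0,0,0.001],0]
    - [[0.18,-0.08,0],[0,0,0.001],0]
    - [[0.2,-0.05,0],[0,0,0],0]
    - [[0.2,-0.02,0],[0,0,0],0]
    - [[0.2,0,0],[0,0,0],0]
    - [[0.18,0,0],[0,0,0],0]
    - [[0.12,0,0],[0,0,0],0]
    - [[0.06,0,0],[0,0,0],0]

```text
clock: 4.87
eef_pos: [0.4677, 0.1656, 0.0984]
tool_rot: [0.708, 0.706, 0.0, -0.0]
ft_force: [-0.6, -0.4, -3.4]
grip_width: 0.0233
grasp_force: 60.0
```

```bash
python3 -c "
from h import *
go([.552,.162,.0965],0)
for n in('top','scene'):
    p,d=camera(n); np.savez(n+'2.npz',p=p,d=d)
    print(n,proj(n,[[.55,.162,.075],[.637,.162,.075]]).round(0).tolist())
    if n=='top': a=p[90:270,160:400]
    else: b=p[120:300,240:480]
cv2.imwrite('pics/pre.png',np.vstack([cv2.resize(k[:,:,::-1],(400,300),interpolation=cv2.INTER_CUBIC) for k in(a,b)]))"
```

```text
clock 4.8667 pos [0.4677 0.1656 0.0984] F [-0.6 -0.4 -3.4] grip 0.023262981403666266 60.01702845096588 q6 1.913
tool axes
 [[ 0.002  1.     0.   ]
 [ 1.    -0.002  0.001]
 [ 0.001 -0.    -1.   ]]
turn frac [ 0.     -0.0003 -0.0007] deg [ 0.   -0.05 -0.12]
turn frac [-5.000e-04 -0.000e+00  9.993e-01] deg [-8.0000e-02 -0.0000e+00  1.7988e+02]
shift frac now-axes [-0.0169  0.4215  0.0097] mm [84.3 -3.6 -1.9]
top [[234.0, 186.0], [234.0, 156.0]]
scene [[322.0, 190.0], [350.0, 206.0]]
```

View pics/pre.png

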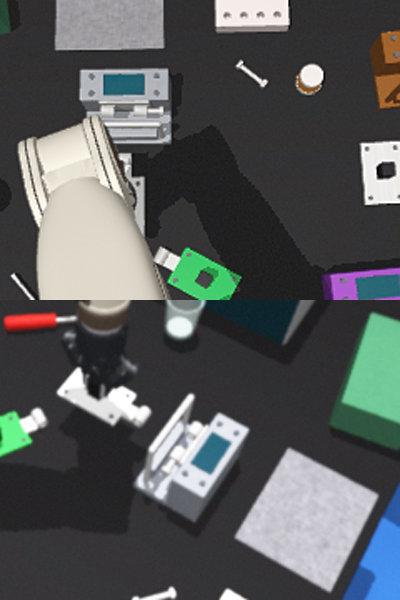

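The pictures show the cover level at scene ~(310,185), heading into the jamb window at ~(345,205), and still clear of it. Now I'll measure the cover relative to the jamb in the scene view, where calibration errors cancel.

Run:
```python
from h import *
for k in("scene","top"):
    D=np.load(k+"2.npz");C=cloud(k,D["d"]);g=D["p"].astype(int)
    print(k)
    # cover plate
    m=(C[...,0]>.40)&(C[...,0]<.53)&(abs(C[...,1]-.164)<.05)&(abs(C[...,2]-.072)<.008)&(g.min(-1)>110)
    P=C[m]; A=np.c_[P[:,:2]-[.4677,.1656],np.ones(len(P))]; s=np.linalg.lstsq(A,P[:,2],rcond=None)[0]
    print("plate n",len(P),"slopes deg",np.degrees(s[:2]).round(2),"z at origin",s[2].round(4))
    # plate edges: line fits on row extremes (bins along x)
    M=((C[...,0]>.40)&(C[...,0]<.60)&(abs(C[...,1]-.164)<.06)&(C[...,2]>.055)&(C[...,2]<.09)&(g.min(-1)>110)); P=C[M]
    for side,f in(("-y",np.min),("+y",np.max)):
        L=[]
        for x in np.arange(.415,.52,.004):
            q=P[(abs(P[:,0]-x)<.002)]
            if len(q)>3: L.append((x,f(q[:,1])))
        L=np.array(L); print(side,(L*1000).round(0).astype(int).tolist())
    K=P[(P[:,0]>.535)]; print("knuckle n",len(K),"x",K[:,0].min(),K[:,0].max(),"y",np.percentile(K[:,1],[0,2,50,98,100]).round(4),"zmax",np.percentile(K[:,2],[90,98]).round(4))
    # jamb
    J=C[(C[...,0]>.57)&(C[...,0]<.73)&(abs(C[...,1]-.163)<.1)]
    q=J[abs(J[:,2]-.085)<.004]; q=q[q[:,0]>.665]; print("topface: z",q[:,2].mean().round(4),"x max",q[:,0].max().round(4),"y",q[:,1].min().round(4),q[:,1].max().round(4))
    q=J[(J[:,2]>.101)]; f=np.polyfit(q[:,1]-.162,q[:,0],1); print("bar n",len(q),"x@y.162",f[1].round(4),"yaw deg(x axis)",np.degrees(-f[0]).round(2),"y",q[:,1].min().round(4),q[:,1].max().round(4),"ztop",np.percentile(q[:,2],95).round(4))
    kn=J[(abs(J[:,0]-.637)<.014)&(J[:,2]>.066)&(J[:,2]<.09)]
    h,e=np.histogram(kn[:,1],np.arange(.09,.24,.003)); print("knuckles y hist",dict(zip((e[:-1]*1000).round().astype(int).tolist(),h.tolist())))
    t=kn[(kn[:,2]>.081)&(abs(abs(kn[:,1]-.162)-.028)<.01)]; print("jamb kn top z",np.percentile(t[:,2],[50,95]).round(4),"x",t[:,0].mean().round(4))
```

```text
scene
plate n 627 slopes deg [0.09 0.24] z at origin 0.0726
-y [[415, 132], [419, 134], [423, 131], [427, 135], [431, 131], [435, 133], [439, 132], [443, 133], [447, 132], [451, 133], [455, 130], [459, 130], [463, 132], [467, 129], [471, 132], [475, 132], [479, 131], [483, 134], [487, 132], [491, 133], [495, 132], [499, 132], [503, 133], [507, 132], [511, 131], [515, 133], [519, 133]]
+y [[415, 192], [419, 193], [423, 189], [427, 187], [431, 181], [435, 173], [439, 170], [443, 167], [447, 163], [451, 162], [455, 165], [459, 157], [463, 158], [467, 158], [471, 155], [475, 157], [479, 154], [483, 165], [487, 186], [491, 190], [495, 198], [499, 200], [503, 204], [507, 200], [511, 202], [515, 201], [519, 201]]
knuckle n 115 x 0.5350025729903313 0.5649888538946994 y [0.1518 0.1521 0.163  0.1805 0.182 ] zmax [0.0867 0.0881]
topface: z 0.0855 x max 0.7094 y 0.0862 0.2387
bar n 169 x@y.162 0.6085 yaw deg(x axis) -0.63 y 0.0988 0.2261 ztop 0.1117
knuckles y hist {90: 0, 93: 0, 96: 10, 99: 14, 102: 3, 105: 2, 108: 3, 111: 2, 114: 3, 117: 3, 120: 6, 123: 13, 126: 21, 129: 7, 132: 4, 135: 13, 13
[... 888 characters left out ...]
, [519, 154]]
knuckle n 54 x 0.536127708808748 0.5607394919984404 y [0.1494 0.1495 0.1562 0.1692 0.1696] zmax [0.0879 0.0884]
topface: z 0.0856 x max 0.7078 y 0.0875 0.2353
bar n 102 x@y.162 0.6052 yaw deg(x axis) -1.08 y 0.0977 0.188 ztop 0.1121
knuckles y hist {90: 1, 93: 1, 96: 7, 99: 7, 102: 4, 105: 7, 108: 5, 111: 4, 114: 6, 117: 5, 120: 10, 123: 9, 126: 10, 129: 10, 132: 10, 135: 10, 138: 10, 141: 12, 144: 6, 147: 4, 150: 2, 153: 2, 156: 3, 159: 4, 162: 4, 165: 3, 168: 3, 171: 2, 174: 2, 177: 8, 180: 11, 183: 9, 186: 11, 189: 9, 192: 13, 195: 9, 198: 5, 201: 3, 204: 0, 207: 1, 210: 0, 213: 1, 216: 0, 219: 0, 222: 0, 225: 0, 228: 0, 231: 0, 234: 0}
jamb kn top z [0.0849 0.0876] x 0.6381
```

apply_moves:
  steps:
    - [[-0.008,0,0.003],[0,0,0.0015],0]
    - [[-0.008,0,0.0035],[0,0,0],0]
    - [[0,0.06,0],[0,0,0],0]
    - [[0,0.1,0],[0,0,0],0]
    - [[0,0.1,0],[0,0,0],0]
    - [[0,0.08,0],[0,0,0],0]
    - [[0,0.03,0],[0,0,0],0]
    - [[0,0,0],[0,0,0],0]

```text
clock: 5.63
eef_pos: [0.5329, 0.1557, 0.093]
tool_rot: [0.712, 0.703, -0.009, -0.007]
ft_force: [-12.4, 2.0, -8.3]
grip_width: 0.0231
grasp_force: 62.3
```

```bash
cat > m.py <<'E'
from h import *
import sys
i=sys.argv[1]
o=bot.get_obs(); e=np.array(o["eef_pos"]); print("eef",(e*1000).round(1),"F",np.round(o["ft_force"],1),"rot",R.from_quat(o["tool_rot"]).as_matrix().round(4)[:,1])
t=[]
for n,(u0,v0,w,h) in(("scene",(310,170,80,60)),("top",(200,120,80,60))):
    fr=[camera(n) for _ in range(4)]
    p=np.mean([f[0] for f in fr],0); C=np.mean([cloud(n,f[1]) for f in fr],0); np.savez(f"{n}{i}.npz",p=p,C=C)
    t.append(cv2.resize(p[v0:v0+h,u0:u0+w,::-1].astype(np.uint8),(800,600) if 0 else (640,480),interpolation=cv2.INTER_CUBIC))
    J=C[(C[...,0]>.57)&(C[...,0]<.73)&(abs(C[...,1]-.163)<.1)]
    q=J[(abs(J[:,2]-.085)<.004)&(J[:,0]>.665)]; print(n,"topface z",q[:,2].mean().round(4),"y",q[:,1].min().round(4),q[:,1].max().round(4),"back",q[:,0].max().round(4))
    P=C[(C[...,0]>.41)&(C[...,0]<.58)&(abs(C[...,1]-.164)<.06)&(abs(C[...,2]-.071)<.007)&(p.min(-1)>100)]
    A=np.c_[P[:,:2]-e[:2],np.ones(len(P))]; s=np.linalg.lstsq(A,P[:,2],rcond=None)[0]
    print(" plate n",len(P),"slope deg",np.degrees(s[:2]).round(2),"z",s[2].round(4),"-y edge",np.percentile(P[:,1],[0,1]).round(4),"+y",np.percentile(P[:,1],[99,100]).round(4),"x",P[:,0].min().round(4))
    B=C[(C[...,2]>.1)&(C[...,0]>.595)&(C[...,0]<.62)&(abs(C[...,1]-.163)<.08)]; f=np.polyfit(B[:,1]-.162,B[:,0],1); print(" bar x",f[1].round(4),"yaw",np.degrees(-f[0]).round(2))
    for nm,a,b in(("kn-",.125,.143),("cov",.150,.175),("kn+",.182,.2)):
        K=C[(C[...,1]>a)&(C[...,1]<b)&(C[...,2]>.077)&(C[...,2]<.092)&(C[...,0]>.612)&(C[...,0]<.652)]
        if len(K)>4:
            # circle of radius 10 mm in x-z through the points seen
            from scipy.optimize import least_squares
            r=least_squares(lambda c:np.hypot(K[:,0]-c[0],K[:,2]-c[1])-.010,[K[:,0].mean(),.075],loss="soft_l1",f_scale=.001); print(" ",nm,len(K),"centre xz",(r.x*1000).round(1),"rms",round(1e3*np.sqrt(np.mean(r.fun**2)),2),"y",K[:,1].min().round(4),K[:,1].max().round(4),"top",np.percentile(K[:,2],95).round(4))
cv2.imwrite(f"pics/m{i}.png",cv2.resize(np.vstack(t),(400,600)))
E
python3 m.py 3
```

```text
eef [532.9 155.7  93. ] F [-12.4   2.   -8.3] rot [ 0.9997 -0.0127 -0.0226]
scene topface z 0.0857 y 0.0886 0.2376 back 0.7095
 plate n 536 slope deg [-1.5   0.34] z 0.0672 -y edge [0.1213 0.1216] +y [0.1858 0.1902] x 0.4792
 bar x 0.6056 yaw -2.76
  kn- 63 centre xz [637.9  75. ] rms 3.12 y 0.125 0.1429 top 0.0857
  cov 32 centre xz [630.2  81.7] rms 6.91 y 0.1504 0.1749 top 0.0857
  kn+ 51 centre xz [638.7  75. ] rms 2.19 y 0.1822 0.1997 top 0.0857
top topface z 0.0859 y 0.0876 0.1673 back 0.7077
 plate n 38 slope deg [-2.47 -3.35] z 0.0662 -y edge [0.1205 0.1205] +y [0.1293 0.1294] x 0.5396
 bar x 0.6046 yaw -0.1
  kn- 60 centre xz [636.7  75.8] rms 3.4 y 0.125 0.1421 top 0.0862
```

View pics/m3.png

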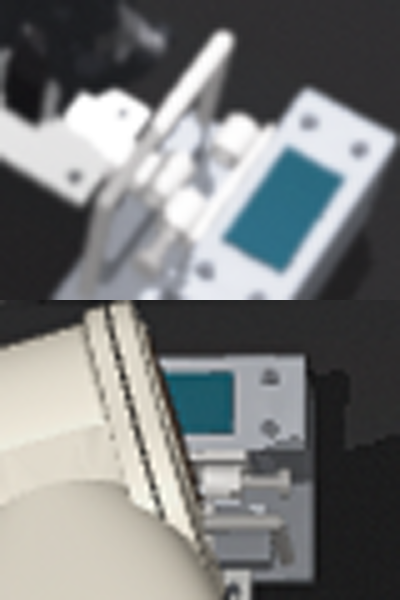

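The picture shows the knuckle stopped early: it touched the block's −y knuckle, with y about 6 mm too low. My earlier reading was taken before the arm had settled. I'll back out, settle, and re-measure.

apply_moves:
  steps:
    - [[0,-0.05,0],[0,0,0],0]
    - [[0,-0.1,0],[0,0,0],0]
    - [[0,-0.1,0],[0,0,0],0]
    - [[0,-0.03,0],[0,0,0],0]
    - [[0,0,0],[0,0,0],0]
    - [[0,0,0],[0,0,0],0]
    - [[0,0,0],[0,0,0],0]
    - [[0,0,0],[0,0,0],0]

```text
clock: 6.7
eef_pos: [0.4875, 0.1589, 0.0973]
tool_rot: [0.711, 0.703, 0.001, 0.0]
ft_force: [0.3, -0.9, -2.7]
grip_width: 0.0231
grasp_force: 63.0
```

```bash
sed -i 's/\[0.41\]/[.41]/' m.py
python3 - <<'E'
from h import *
go([.552,.162,.0965],0)
E
python3 m.py 4
python3 - <<'E'
from h import *
go([.552,.162,.0965],0)
D=np.load("scene4.npz");C=D["C"];p=D["p"]
P=C[(C[...,0]>.40)&(C[...,0]<.60)&(abs(C[...,1]-.16)<.06)&(C[...,2]>.055)&(C[...,2]<.092)&(p.min(-1)>110)]
for side,f in(("-y",np.min),("+y",np.max)):
    L=[(x,f(P[abs(P[:,0]-x)<.003][:,1])) for x in np.arange(.42,.605,.006) if (abs(P[:,0]-x)<.003).sum()>2]
    print(side,(np.array(L)*1000).round(0).astype(int).tolist())
E
```

```text
clock 6.7 pos [0.4875 0.1589 0.0973] F [ 0.3 -0.9 -2.7] grip 0.0231212186739187 63.00548315048218 q6 1.897
tool axes
 [[ 0.012  1.     0.002]
 [ 1.    -0.012  0.   ]
 [ 0.     0.002 -1.   ]]
turn frac [ 0.0005 -0.0001 -0.0037] deg [ 0.09 -0.02 -0.66]
turn frac [-2.000e-04 -8.000e-04  9.963e-01] deg [-3.0000e-02 -1.4000e-01  1.7934e+02]
shift frac now-axes [0.0193 0.3222 0.0044] mm [64.5  3.1 -0.8]
eef [487.5 158.9  97.3] F [ 0.3 -0.9 -2.7] rot [ 0.9999 -0.0115  0.0015]
scene topface z 0.0857 y 0.0885 0.2391 back 0.7096
 plate n 686 slope deg [-0.11  0.63] z 0.0715 -y edge [0.1242 0.1246] +y [0.192  0.1939] x 0.4337
 bar x 0.6083 yaw -0.87
  kn- 57 centre xz [637.9  74.9] rms 2.64 y 0.1252 0.143 top 0.0858
  cov 9 centre xz [653.6  75.1] rms 0.67 y 0.1518 0.171 top 0.0858
  kn+ 46 centre xz [638.5  75. ] rms 2.13 y 0.1821 0.1991 top 0.0854
top topface z 0.0859 y 0.0876 0.2351 back 0.7077
 plate n 152 slope deg [0.49 0.06] z 0.0716 -y edge [0.1229 0.123 ] +y [0.151  0.1513] x 0.4573
 bar x 0.605 yaw -0.39
  kn- 56 centre xz [636.8  75.5] rms 2.9 y 0.125 0.142 top 0.0858
  cov 24 centre
[... 358 characters left out ...]
e+02]
shift frac now-axes [0.0175 0.3289 0.002 ] mm [65.8  2.8 -0.4]
-y [[432, 140], [438, 126], [444, 125], [450, 126], [456, 126], [462, 125], [468, 125], [474, 125], [480, 126], [486, 126], [492, 125], [498, 125], [504, 125], [510, 125], [516, 124], [522, 124], [528, 124], [534, 125], [540, 124], [546, 124], [552, 146], [558, 147], [564, 144], [570, 145], [576, 145], [582, 146]]
+y [[432, 177], [438, 186], [444, 181], [450, 177], [456, 169], [462, 162], [468, 156], [474, 156], [480, 149], [486, 149], [492, 149], [498, 157], [504, 160], [510, 183], [516, 192], [522, 193], [528, 194], [534, 193], [540, 194], [546, 189], [552, 171], [558, 171], [564, 186], [570, 171], [576, 171], [582, 170]]
```

apply_moves:
  steps:
    - [[0.0115,0,-0.001],[0,0,0],0]
    - [[0.012,0,0],[0,0,0],0]
    - [[0,0.04,0],[0,0,0],0]
    - [[0,0.06,0],[0,0,0],0]
    - [[0,0.05,0],[0,0,0],0]
    - [[0,0,0],[0,0,0],0]
    - [[0,0,0],[0,0,0],0]
    - [[0,0,0],[0,0,0],0]

```text
clock: 7.77
eef_pos: [0.5156, 0.1634, 0.0969]
tool_rot: [0.711, 0.703, -0.001, -0.0]
ft_force: [-0.1, -0.2, -3.0]
grip_width: 0.023
grasp_force: 63.0
```

```bash
python3 m.py 5
cat > k.py <<'E'
from h import *
import sys
from scipy.optimize import least_squares
for n in("scene","top"):
    D=np.load(n+sys.argv[1]+".npz");C=D["C"]; P=C.reshape(-1,3)[(D["p"].min(-1)>60).ravel()]
    print(n)
    for nm,xa,xb in(("kn",.622,.655),("cov",float(sys.argv[2]),float(sys.argv[3]))):
      for ya,yb in((.124,.132),(.132,.141),(.15,.156),(.156,.164),(.164,.172),(.172,.177),(.184,.192),(.192,.2)):
        K=P[(P[:,0]>xa)&(P[:,0]<xb)&(P[:,1]>ya)&(P[:,1]<yb)&(P[:,2]>.07)&(P[:,2]<.092)]
        if len(K)>6:
            r=least_squares(lambda c:np.hypot(K[:,0]-c[0],K[:,2]-c[1])-.010,[K[:,0].mean(),.075],loss="soft_l1",f_scale=.0005)
            print("",nm,ya,len(K),(r.x*1000).round(1),"rms",round(1e3*np.sqrt(np.median((np.hypot(K[:,0]-r.x[0],K[:,2]-r.x[1])-.01)**2)),2))
    q=P[(P[:,2]>.078)&(P[:,2]<.09)&(P[:,0]>float(sys.argv[2]))&(P[:,0]<float(sys.argv[3]))&(abs(P[:,1]-.16)<.03)]
    if len(q): print(" cov high pts y",(q[:,1].min()*1e3).round(1),(q[:,1].max()*1e3).round(1))
E
python3 k.py 5 .58 .62
```

```text
eef [515.6 163.4  96.9] F [-0.1 -0.2 -3. ] rot [ 0.9999 -0.0106 -0.0012]
scene topface z 0.0857 y 0.0884 0.2382 back 0.7096
 plate n 644 slope deg [-0.18  0.49] z 0.0714 -y edge [0.1285 0.1292] +y [0.1958 0.1991] x 0.4622
 bar x 0.6084 yaw -0.57
  kn- 54 centre xz [637.9  74.9] rms 2.75 y 0.1253 0.1424 top 0.0861
  cov 11 centre xz [640.5  85.2] rms 5.92 y 0.1511 0.1747 top 0.0863
  kn+ 45 centre xz [638.5  74.8] rms 2.31 y 0.1825 0.1999 top 0.086
top topface z 0.0861 y 0.0876 0.2351 back 0.7074
 plate n 97 slope deg [ 0.89 -0.67] z 0.0713 -y edge [0.1284 0.1285] +y [0.1514 0.1537] x 0.4995
 bar x 0.6049 yaw -0.35
  kn- 57 centre xz [637.1  75.8] rms 2.73 y 0.1272 0.1421 top 0.0862
  cov 21 centre xz [656.9  78.8] rms 1.0 y 0.1505 0.1724 top 0.0859
scene
 kn 0.124 38 [638.9  75.4] rms 2.06
 kn 0.132 28 [638.   75.3] rms 1.1
 kn 0.184 26 [638.8  75.3] rms 1.29
 kn 0.192 25 [638.6  75. ] rms 1.11
 cov 0.15 16 [599.   74.8] rms 2.27
 cov 0.156 17 [598.1  74.7] rms 2.26
 cov 0.164 18 [597.7  73.6] rms 2.87
 cov 0.172 11 [596.9  73.8] rms 4.05
 cov high pts y 148.3 177.3
top
 kn 0.124 33 [637.7  75.8] rms 1.59
 kn 0.132 33 [637.4  76.7] rms 2.02
 kn 0.15 8 [656.2  76.6] rms 0.41
 kn 0.156 11 [656.8  77.2] rms 1.17
 kn 0.164 8 [656.3  75.9] rms 0.72
 cov 0.15 21 [599.1  74.9] rms 1.46
 cov high pts y 146.9 158.2
```

View pics/m5.png

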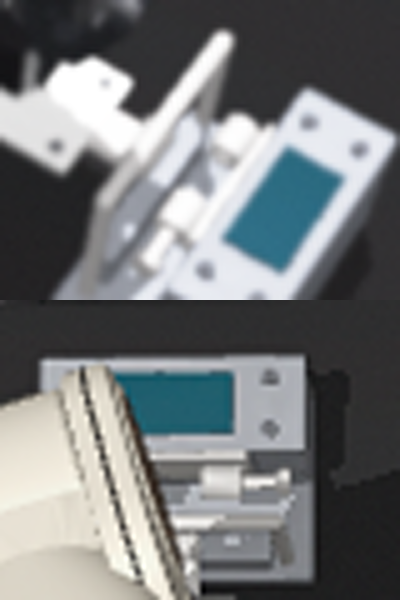

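apply_moves:
  steps:
    - [[0.003,0.01,-0.0015],[0,0,0],0]
    - [[0,0.02,0],[0,0,0],0]
    - [[0,0.03,0],[0,0,0],0]
    - [[0,0.04,0],[0,0,0],0]
    - [[0,0.03,0],[0,0,0],0]
    - [[0,0.02,0],[0,0,0],0]
    - [[0,0,0],[0,0,0],0]
    - [[0,0,0],[0,0,0],0]

```text
clock: 8.83
eef_pos: [0.5464, 0.1636, 0.0972]
tool_rot: [0.711, 0.703, -0.0, -0.0]
ft_force: [0.4, 0.8, -2.7]
grip_width: 0.0231
grasp_force: 63.0
```

```bash
python3 m.py 6
python3 - <<'E'
from h import *
D=np.load("scene6.npz");p=D["p"]
P=proj("scene",[.637,.163,.085])[0]; print(P)
u,v=int(P[0])-32,int(P[1])-24
cv2.imwrite("pics/z6.png",cv2.resize(p[v:v+48,u:u+64,::-1].astype(np.uint8),(800,600),interpolation=cv2.INTER_CUBIC)); print(u,v)
C=D["C"]
# x-z profile of each knuckle strip
for a,b in((.132,.142),(.154,.162),(.162,.170),(.184,.194)):
    K=C[(C[...,1]>a)&(C[...,1]<b)&(C[...,0]>.60)&(C[...,0]<.665)&(C[...,2]>.06)]; K=K[K[:,0].argsort()]
    print(a,[(int(round(x*1e3)),int(round(z*1e4))/10) for x,_,z in K])
E
```

```text
eef [546.4 163.6  97.2] F [ 0.4  0.8 -2.7] rot [ 9.999e-01 -1.090e-02 -5.000e-04]
scene topface z 0.0857 y 0.0884 0.2385 back 0.7097
 plate n 436 slope deg [0.08 0.67] z 0.0719 -y edge [0.1293 0.1295] +y [0.1885 0.1943] x 0.4935
 bar x 0.6038 yaw -4.81
  kn- 56 centre xz [638.   74.9] rms 2.72 y 0.1254 0.1417 top 0.0859
  cov 66 centre xz [633.7  75.4] rms 3.76 y 0.1501 0.1749 top 0.0856
  kn+ 48 centre xz [638.6  74.7] rms 2.02 y 0.182 0.1995 top 0.0853
top topface z 0.086 y 0.0876 0.1758 back 0.7078
 plate n 41 slope deg [ 2.14 -5.2 ] z 0.0687 -y edge [0.1285 0.1285] +y [0.1372 0.1372] x 0.542
 bar x 0.6045 yaw -0.55
  kn- 57 centre xz [637.1  75.7] rms 2.79 y 0.1273 0.142 top 0.0864
  cov 18 centre xz [638.8  79.8] rms 3.92 y 0.1501 0.1591 top 0.087
[351.13389357 203.5437619 ]
319 179
0.132 [(600, 470.7), (600, 503.0), (600, 503.6), (600, 492.1), (600, 468.1), (600, 501.4), (600, 477.7), (601, 490.0), (601, 481.2), (601, 498.7), (601, 488.2), (601, 497.0), (601, 476.3), (601, 473.5), (601, 494.6), (601, 485.8), (601, 500.2), (602, 498.0), (602, 492.5), (602, 483.9), (602, 481.2), 
[... 3100 characters left out ...]
, (607, 111.3), (608, 110.8), (609, 110.5), (609, 110.7), (610, 108.5), (610, 107.0), (611, 108.3), (612, 104.7), (612, 109.4), (613, 105.4), (630, 81.6), (631, 82.0), (633, 83.4), (634, 83.6), (635, 82.8), (636, 85.0), (637, 84.1), (637, 68.7), (638, 85.4), (638, 84.0), (639, 69.4), (639, 84.5), (640, 84.2), (641, 69.4), (641, 83.9), (642, 84.0), (643, 83.9), (643, 84.0), (644, 83.0), (645, 83.7), (645, 82.6), (646, 81.4), (647, 81.8), (647, 77.9), (650, 86.5), (651, 84.9), (652, 85.4), (652, 86.3), (653, 87.3), (654, 85.3), (654, 83.9), (655, 84.9), (656, 84.6), (657, 85.8), (659, 86.7), (660, 85.7), (660, 84.9), (661, 85.9), (662, 85.4), (662, 84.5), (663, 87.0), (664, 86.8), (665, 87.5)]
```

View pics/z6.png

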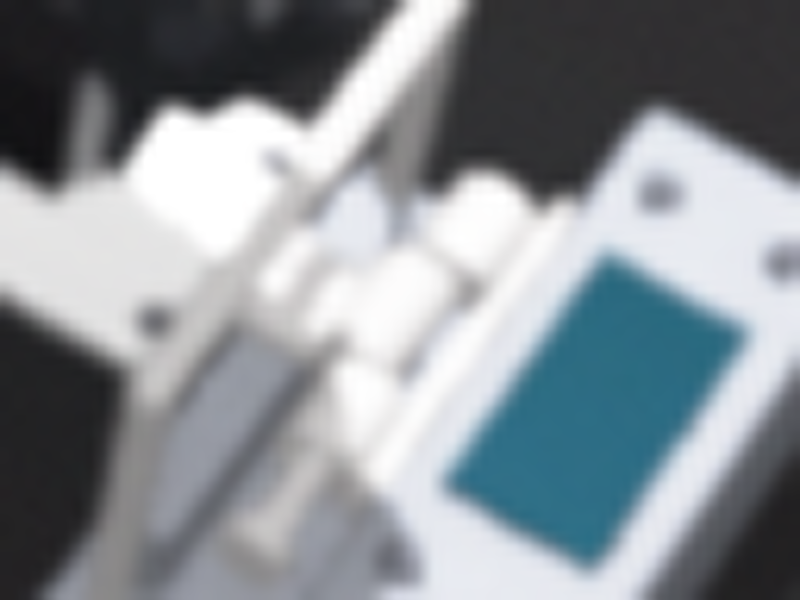

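The picture shows the cover's knuckle between the block's two knuckles, about 5 mm short of the axis. I'll fit both to get the last step.

```bash
cat > f.py <<'E'
from h import *
import sys
from scipy.optimize import least_squares
i=sys.argv[1]; g=float(sys.argv[2])   # g: expected cover x lag
D=np.load(f"scene{i}.npz");C=D["C"]
for a,b,x0 in((.128,.142,.638),(.153,.163,.638-g),(.163,.173,.638-g),(.185,.199,.6385)):
    K=C[(C[...,1]>a)&(C[...,1]<b)&(abs(C[...,0]-x0)<.0097)&(C[...,2]>.076)&(C[...,2]<.089)]
    r=least_squares(lambda c:np.hypot(K[:,0]-c[0],K[:,2]-c[1])-.010,[x0,.075],loss="soft_l1",f_scale=.0007)
    print(a,len(K),"centre x,z",(r.x*1000).round(2),"med",round(1e3*np.median(abs(np.hypot(K[:,0]-r.x[0],K[:,2]-r.x[1])-.01)),2))
gr=D["p"].mean(-1).astype(np.float32)
ys=np.arange(.118,.210,.001)
for dx,dz in((0,.085),(.004,.084)):
    x=.638-g*(abs(ys-.163)<.0155)+dx
    q=proj("scene",np.c_[x,ys,ys*0+dz]).astype(np.float32)
    s=cv2.remap(gr,q[:,0].reshape(1,-1),q[:,1].reshape(1,-1),cv2.INTER_LINEAR)[0]
    print({int(y*1e3+.5):int(k) for y,k in zip(ys,s)})
E
python3 f.py 6 .005
```

```text
0.128 36 centre x,z [637.19  74.94] med 0.45
0.153 21 centre x,z [633.03  75.  ] med 0.28
0.163 23 centre x,z [633.01  75.2 ] med 0.69
0.185 33 centre x,z [638.2   74.67] med 0.34
{118: 190, 119: 188, 120: 186, 121: 185, 122: 184, 123: 186, 124: 187, 125: 189, 126: 193, 127: 197, 128: 201, 129: 206, 130: 209, 131: 213, 132: 217, 133: 222, 134: 228, 135: 233, 136: 238, 137: 243, 138: 247, 139: 251, 140: 252, 141: 252, 142: 252, 143: 252, 144: 251, 145: 248, 146: 243, 147: 239, 148: 222, 149: 228, 150: 232, 151: 238, 152: 243, 153: 247, 154: 250, 155: 251, 156: 251, 157: 251, 158: 252, 159: 252, 160: 252, 161: 252, 162: 252, 163: 252, 164: 252, 165: 252, 166: 252, 167: 252, 168: 252, 169: 252, 170: 252, 171: 251, 172: 251, 173: 250, 174: 249, 175: 246, 176: 241, 177: 236, 178: 231, 179: 226, 180: 230, 181: 236, 182: 242, 183: 247, 184: 250, 185: 252, 186: 253, 187: 253, 188: 253, 189: 253, 190: 253, 191: 253, 192: 253, 193: 253, 194: 253, 195: 253, 196: 253, 197: 252, 198: 251, 199: 250, 200: 245, 201: 231, 202: 213, 203: 189, 204: 162, 205: 129, 206: 99, 207: 75, 208: 60, 209: 54}
{11
[... 213 characters left out ...]
249, 140: 249, 141: 249, 142: 249, 143: 249, 144: 247, 145: 242, 146: 237, 147: 231, 148: 239, 149: 237, 150: 236, 151: 237, 152: 240, 153: 241, 154: 243, 155: 244, 156: 244, 157: 245, 158: 245, 159: 245, 160: 245, 161: 246, 162: 247, 163: 247, 164: 246, 165: 247, 166: 247, 167: 247, 168: 248, 169: 247, 170: 247, 171: 247, 172: 247, 173: 247, 174: 245, 175: 241, 176: 237, 177: 233, 178: 229, 179: 203, 180: 213, 181: 223, 182: 232, 183: 239, 184: 246, 185: 248, 186: 248, 187: 249, 188: 249, 189: 249, 190: 249, 191: 250, 192: 250, 193: 250, 194: 250, 195: 250, 196: 250, 197: 250, 198: 248, 199: 245, 200: 239, 201: 227, 202: 211, 203: 188, 204: 156, 205: 125, 206: 97, 207: 73, 208: 59, 209: 55}
```

apply_moves:
  steps:
    - [[0,0.005,0.001],[0,0,0],0]
    - [[0,0.006,0],[0,0,0],0]
    - [[0,0.006,0],[0,0,0],0]
    - [[0,0.006,0],[0,0,0],0]
    - [[0,0,0],[0,0,0],0]
    - [[0,0,0],[0,0,0],0]
    - [[0,0,0],[0,0,0],0]
    - [[0,0,0],[0,0,0],0]

```text
clock: 9.9
eef_pos: [0.5507, 0.1637, 0.0973]
tool_rot: [0.711, 0.703, -0.0, -0.0]
ft_force: [0.4, 0.0, -3.2]
grip_width: 0.0234
grasp_force: 63.0
```

```bash
python3 m.py 7; python3 f.py 7 0; python3 -c "
from h import *
go([.552,.162,.0965],0)"
```

```text
eef [550.7 163.7  97.3] F [ 0.4  0.  -3.2] rot [ 9.999e-01 -1.050e-02 -2.000e-04]
scene topface z 0.0857 y 0.0884 0.2385 back 0.7097
 plate n 401 slope deg [-0.18  0.93] z 0.0717 -y edge [0.1294 0.1297] +y [0.1882 0.1899] x 0.4978
 bar x 0.6042 yaw -4.5
  kn- 57 centre xz [637.8  74.6] rms 2.75 y 0.1255 0.1428 top 0.0858
  cov 74 centre xz [637.8  75.6] rms 2.28 y 0.1501 0.175 top 0.0863
  kn+ 47 centre xz [638.3  75. ] rms 2.02 y 0.182 0.1997 top 0.0858
top topface z 0.0859 y 0.0876 0.1727 back 0.7076
 plate n 29 slope deg [-1.69  0.6 ] z 0.0731 -y edge [0.1285 0.1285] +y [0.1371 0.1371] x 0.5501
 bar x 0.601 yaw 3.09
  kn- 61 centre xz [636.8  76. ] rms 2.69 y 0.125 0.142 top 0.086
  cov 17 centre xz [636.8  78. ] rms 2.82 y 0.1502 0.1561 top 0.0874
0.128 33 centre x,z [637.21  74.76] med 0.52
0.153 25 centre x,z [637.22  75.56] med 0.29
0.163 22 centre x,z [637.35  75.52] med 0.48
0.185 33 centre x,z [637.77  75.05] med 0.46
{118: 189, 119: 188, 120: 185, 121: 184, 122: 184, 123: 186, 124: 187, 125: 189, 126: 192, 127: 196, 128: 200, 129: 204, 130: 204, 131: 204, 132: 204, 133: 20
[... 1352 characters left out ...]
77: 230, 178: 226, 179: 224, 180: 225, 181: 229, 182: 235, 183: 241, 184: 246, 185: 248, 186: 248, 187: 249, 188: 249, 189: 249, 190: 249, 191: 250, 192: 250, 193: 250, 194: 250, 195: 250, 196: 250, 197: 250, 198: 248, 199: 245, 200: 239, 201: 227, 202: 211, 203: 188, 204: 156, 205: 124, 206: 96, 207: 72, 208: 59, 209: 55}
clock 10.3 pos [0.5508 0.1637 0.0973] F [-0.4  0.4 -2.5] grip 0.023064078755172288 62.96064019203186 q6 1.87
tool axes
 [[ 0.011  1.     0.   ]
 [ 1.    -0.011  0.   ]
 [ 0.     0.    -1.   ]]
turn frac [ 0.     -0.     -0.0034] deg [ 0.  -0.  -0.6]
turn frac [-0.     -0.      0.9966] deg [ -0.   -0.  179.4]
shift frac now-axes [-0.0086  0.0063  0.0042] mm [ 1.2 -1.7 -0.8]
```

apply_moves:
  steps:
    - [[0,0,0.001],[0,0,0],0]
    - [[0,0.001,0.0015],[0,0,0],0]
    - [[0,0,0],[0,0,0],0]
    - [[0,0,0],[0,0,0],0]
    - [[0,0,0],[0,0,0],0]
    - [[0,0,0],[0,0,0],0]
    - [[0,0,0],[0,0,0],0]
    - [[0,0,0],[0,0,0],0]

```text
clock: 10.97
eef_pos: [0.551, 0.1637, 0.0968]
tool_rot: [0.711, 0.703, -0.0, 0.0]
ft_force: [0.3, 0.1, -3.2]
grip_width: 0.0231
grasp_force: 63.0
```

```bash
python3 m.py 8 | grep -E "eef|plate"; python3 f.py 8 0|head -4
python3 - <<'E'
from h import *
for i in "4568":
    C=np.load(f"scene{i}.npz")["C"].reshape(-1,3)
    for nm,m in(("jambtop",(C[:,0]>.66)&(C[:,0]<.70)&(abs(C[:,1]-.163)<.07)&(abs(C[:,2]-.085)<.004)),("bench",(C[:,0]>.43)&(C[:,0]<.58)&(C[:,1]<.08)&(C[:,1]>-.0)&(abs(C[:,2])<.004))):
        P=C[m]; s=np.linalg.lstsq(np.c_[P[:,:2],np.ones(len(P))],P[:,2],rcond=None)[0]; print(i,nm,len(P),np.degrees(s[:2]).round(2),P[:,2].mean().round(4))
E
```

```text
eef [551.  163.7  96.8] F [ 0.3  0.1 -3.2] rot [ 0.9999 -0.0105 -0.    ]
 plate n 399 slope deg [-0.12  0.8 ] z 0.0712 -y edge [0.1292 0.1299] +y [0.1882 0.1898] x 0.4977
 plate n 30 slope deg [-1.12  0.93] z 0.0725 -y edge [0.1286 0.1286] +y [0.1372 0.1372] x 0.5504
0.128 32 centre x,z [637.26  74.95] med 0.48
0.153 22 centre x,z [637.61  75.03] med 0.27
0.163 23 centre x,z [638.02  75.12] med 0.5
0.185 32 centre x,z [637.94  74.72] med 0.33
4 jambtop 698 [0.05 0.18] 0.0861
4 bench 1390 [0.   0.02] -0.0
5 jambtop 696 [0.29 0.1 ] 0.0861
5 bench 1385 [ 0.03 -0.1 ] 0.0
6 jambtop 710 [0.02 0.07] 0.086
6 bench 1402 [-0.02  0.08] -0.0
8 jambtop 701 [-0.06  0.12] 0.0861
8 bench 1385 [ 0.06 -0.05] -0.0
```

View pics/m8.png

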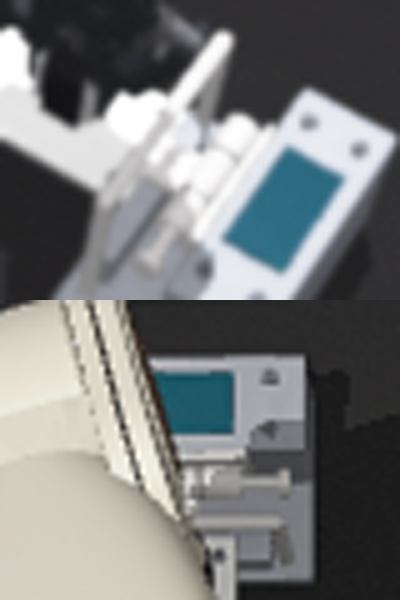

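The picture shows the three knuckles in line with open gaps either side. The centres agree to about 0.3 mm, and the force shows only the cover's own weight. Handing in.

```bash
python3 -c "
from h import *
print(bot.job_done())"
```

```text
the job is handed in; nothing more can be done
None
```

I handed the job in at about 11 s with the gripper holding the cover, its knuckle between the block's two knuckles and the three holes lined up to about 0.3 mm; it touches nothing and tilts about 0.5° sideways. On the first try the knuckle bumped the block at about 12 N, so I backed it out and lined it up again.

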